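Hold the belt tensioner of a tube-roller drive open

TASK

The cover and belt are off the tube-roller drive: push the orange thumb tab of the sprung blue tensioner arm away from the two belt pulleys, past the click of the red-knobbed brass plunger so that the plunger drops fully home behind the tooth, and stop short of the arm's end stop. Push it gently with the gripper, never pressing on the arm with more than 25 N (so do not pinch it), and finish still holding it pushed back there, with the gripper against it, so that a colleague can slip the new belt on; it springs back if let go. Do not touch the plunger or its block, and leave everything else where it stands.

Things in the scene. Friction and masses are not known exactly. Their poses are not given: they have to be found in the camera images.
- drive: Drive tray, aluminium plate 220 (x) x 330 (y) mm on feet, fixed, top face 22 mm above the table; origin under its centre. Its +x is roughly the way the tab is pushed. Two belt pulleys (black, white) stand along its -x edge, shaft ends 54 mm above the table. Nothing on the tray but the tab is higher than 64 mm.
- pivot (a point): Centre of the tensioner arm's pivot, at (20, -30) mm on the tray, 50 mm above the table; vertical axis.
- tensioner (a joint): Turn of the blue tensioner arm, rad: 0 at its rest pin, grows as the tab is pushed from the pulleys (clockwise from above), end stop at 0.90. At q the arm points, pivot to tab, along the tray's +y turned (0.45 - q) rad anticlockwise. It springs back: at the tab 4 N at rest, 8 N at the stop, up to 5 N more on the click. Bar 18 wide, top at 54 mm; white idler roller under it, 118 mm from the pivot.
- tab (a point): Orange thumb tab, an upright plate on the arm's end, 135 mm from the pivot: 8 mm thick (x, the push direction), 42 mm wide (y, along the arm, away from the pivot), free from 54 to 118 mm above the table; this point is its centre line 90 mm above the table. It turns with the arm. Push on its -x face, which looks to the pulleys.
- tooth (a point): Steel tooth, an upright pin 12 mm in diameter at the tip of the arm's short tail, 70 mm from the pivot, opposite the tab; point 42 mm above the table.
- click_block: Steel plunger guide, fixed on the tray; where it stands round the pivot varies. Origin on the pivot axis, 22 mm above the table; -y points along the plunger (block 94 to 118 mm out). With w its yaw minus the tray's, the tooth is opposite the plunger at tensioner = 0.45 - w (0.30 to 0.50); the plunger is lifted within 0.12 rad of that. The tooth's x in this frame is negative once past.
- plunger (a joint): Travel of the sprung brass plunger (the ratchet pawl, with a red knob at its outer end), m: 0 fully home, up to about 0.0035 pushed outward on the crest of the tooth, back to 0 once the tooth is past.
- tube_rack: purple tube rack block, 90 x 190 x 40, standing (mm), loose bystander; origin under its centre
- tip_box: turquoise pipette-tip box, 80 x 118, 63 high, tips to 69 (mm), loose bystander; origin under its centre
- glass_vial: clear glass vial, 36 diameter, 85 tall (mm), loose bystander; origin under its centre
- sample_jar: white jar with orange cap, 68 diameter, 85 tall (mm), loose bystander; origin under its centre
- screwdriver: screwdriver, 170 long, lying (origin under its middle, handle to its -x) (mm), loose bystander
- collar: brass collar, 28 outside diameter, 12 high, on the tray's near right corner (mm), loose bystander; origin under its centre
- spare_idler: spare white pulley, 32 diameter, 19 high, on the tray's far right corner (mm), loose bystander; origin under its centre

How it is judged:
On the way, in this order (a step that is already met when the one before it is completed fails the run):
1. the arm is pushed by the robot onto the click: the plunger is lifted by more than 2 mm (value of joint plunger above 0.002 m and (contact force between tensioner and the fingers above 1 N or contact force between tensioner and the arm above 1 N)).
2. the tooth is past the plunger and the plunger has dropped home (x of tooth in the frame of click_block below -0.008 m and value of joint plunger below 0.001 m), for 0.2 s.
At the end, for the whole second after the job is handed in: The robot still holds the tensioner arm with 2 to 25 N, at rest (under 0.05 rad/s), the tooth more than 8 mm (0.115 rad) past the plunger, the plunger home (within 1 mm) and the arm short of its end stop (joint below 0.875 rad) (all of step 2 and value of joint tensioner below 0.875 rad and (contact force between tensioner and the fingers above 2 N or contact force between tensioner and the arm above 2 N) and not (contact force between tensioner and the fingers above 25 N or contact force between tensioner and the arm above 25 N) and velocity of joint tensioner between -0.05 and 0.05 rad/s); the arm keeps its last pose, push and grip.
It fails at once if the robot presses on the tensioner arm with more than 25 N (contact force between tensioner and the fingers above 25 N or contact force between tensioner and the arm above 25 N).
It fails at once if the robot presses on the click block or its plunger (contact force between click_block and the fingers above 2 N or contact force between click_block and the arm above 2 N).
It fails at once if a bystander is moved more than 15 mm (distance of any of tube_rack, tip_box, glass_vial, sample_jar, screwdriver, collar, spare_idler from where it was at the start of the episode above 0.015 m).
It also fails if it takes over 38 s, if anything falls off the work surface, if the arm or the gripper's body presses on something with over 40 N, if the wrist force passes 120 N, or if a joint passes its speed limit or range.

ROBOT

A 6-joint arm with a two-finger parallel gripper is mounted at the origin on the work surface. World frame = base frame: x ahead of the robot, y to its left, z up, the work surface at z = 0. Lengths are in m, angles in rad, forces in N, time in s.
With the tool pointing down it reaches from about 0.4 to 0.925 m from the base axis. Payload 3.4 kg.
Tool frame: the origin (TCP) lies midway between the tips of the shut fingers; the grasp point (between the pads) lies behind it (pinch_z is the z of the grasp point in the tool frame, in m); z points along the fingers, y is the direction in which the jaws open and shut (so a half turn about z gives the same grasp; the last joint's range is limited). The gripper opens to 85 mm and grips with 20 to 120 N. Pads are 22 mm wide; open, the fingers measure 114 mm over their backs; the gripper's body (76 mm by 85 mm) begins 54 mm behind the grasp point. The pads swing forward as they close: fully open they stand 13 mm farther back than shut.
Start: joints at [-1.335, 0.307, 1.506, -0, 1.328, -0.073], TCP at [0.175, -0.548, 0.196] pointing down, gripper open.
Joint ranges: [-3.12, 3.12], [-1.05, 2.28], [0.14, 2.33], [-1.42, 4.57], [0.1, 2.73], [-2.68, 2.68]. Speed limits (rad/s): [2.57, 2.57, 3.14, 3.14, 3.14, 3.14].

INTERFACE

Orientations are given as a unit quaternion [x, y, z, w].
In Python, from plant import * gives the robot as it stands. The module is installed in compiled form; this text tells all that it offers.
- The arm moves only by the tool drive_tool, never from a script. Its argument "motion" is a list that holds one entry, the list of rows, each a list of 6 numbers: the shift along the tool's x, y, z in m, then the turn, a rotation vector about the tool's x, y, z in rad. A call has 1 to 5 rows; each row shifts and turns the commanded pose from where the row before left it, along the tool's axes as they then stand; what a row does not reach is not made up. A row lasts 1/12 s, in which the tool goes at most 41.7 mm and 7.16 degrees, less where a joint would pass 70% of its speed; a pose out of reach is approached as far as the arm can. A call with a gripper value outside its range is refused whole. "jaw" is the finger opening in m, from 0 to 0.0854, set as the call begins (left out, the last holds). The fingers move at their own pace and stop on an object; "grip_force" is the grip in N (left out, the last holds). Time passes only in rows, so rows that do not move let the fingers close. It gives the time, the measured TCP pose, the force and the opening at its end, in the units of the state.
- read_state(): the state, without advancing time (a new reading comes with each control period).
- grab_frame(name): name is "scene" or "top" or "wrist"; returns the picture (480x640x3 uint8, red, green, blue); there is no depth.
- get_calibration(name): a dict with "K" (3x3 intrinsics, pixels), "R" (3x3) and "t" (3): a world point X has camera coordinates R X + t; the wrist camera has in their place "T_tool_cam" (4x4, takes a point from camera to tool coordinates, whose origin is the TCP and whose axes are the flange's). Camera axes: x right, y down, z forward; pixel columns grow to the right and rows downward; lengths in m; the calibration is good to about 2 mm. A picture is of the moment at which its call begins: read the wrist's pose just before it. get_calibration takes no time and is no camera call.
- finish_job(): hands the job in, once; it reports no verdict.
The state is a dict: "time_s": time; "qpos": joint angles; "joint_vel": joint speeds; "joint_torque": joint torques, N m; "tcp_pos": TCP position; "eef_rot": TCP orientation; "wrist_force": force on the tool from outside, world axes, zero at the start; "ft_torque": the same for the moment, N m; "grip_width": opening from 0.0 (shut) to 1.0 (fully open).
Only numpy, scipy, OpenCV 4.12 (cv2) and the standard library are available. Lean on these libraries where they do the work, as an engineer would, in place of code of your own. Each camera call takes 0.05 s, during which the arm holds its last target.

## Working session

There is one attempt and no reset: what is moved stays moved. The work goes in short steps, Python scripts to look and compute and a tool call to move; the robot and the scene stay as the last step left them, time stands still between calls to the robot, and variables do not carry over. Pictures are saved under pics/ and viewed, and the job is handed in when it is done.

Besides the shell and the picture viewer there is one more tool, called after "Call:" as name(argument=value, ...) on one line, values as JSON. drive_tool: Moves the arm, as the interface text tells. Its arguments: {"type":"object","properties":{"motion":{"type":"array"},"jaw":{"type":"number"},"grip_force":{"type":"number"}},"required":["motion"]}

```bash
mkdir -p pics
python3 - <<'E'
from plant import *
import cv2
s=read_state();print(s)
for n in("scene","top"):
    im=grab_frame(n);cv2.imwrite(f"pics/{n}0.png",im[:,:,::-1])
    print(n,get_calibration(n))
print(get_calibration("wrist"))
E
```

```text
{'time_s': 0.0, 'qpos': array([-1.33548118e+00,  3.07598550e-01,  1.50767482e+00,  1.63812342e-05,
        1.32839622e+00, -7.34620884e-02]), 'joint_vel': array([ 4.45758522e-04, -2.32346761e-03, -6.96841269e-05,  1.72010503e-03,
       -5.61067725e-04, -1.40730828e-04]), 'joint_torque': array([ 3.84906516e-04, -4.57550490e+01, -2.51918632e+01, -4.61326799e-04,
        1.35663495e-02, -1.44940384e-05]), 'tcp_pos': array([ 0.17456265, -0.54705421,  0.19496594]), 'eef_rot': array([ 9.88105502e-01,  1.53773985e-01, -7.60247014e-05, -1.03571058e-03]), 'wrist_force': array([ 0.00893741,  0.56632192, -0.23168381]), 'ft_torque': array([ 0.00379189, -0.07254741,  0.02307784]), 'grip_width': 1.000383553784125}
scene {'K': array([[596.25761688,   0.        , 314.06502055],
       [  0.        , 596.25761688, 234.23683898],
       [  0.        ,   0.        ,   1.        ]]), 'R': array([[ 0.16716773,  0.9858678 ,  0.01093789],
       [ 0.77910602, -0.12529353, -0.61424371],
       [-0.60419265,  0.1112035 , -0.78904057]]), 't': array([-0.07421788, -0.34038997,  1.71559677])}
top {'K': array([[
[... 164 characters left out ...]
0331753, -0.99978381, -0.02052611],
       [-0.99573901, -0.00141108, -0.09220536],
       [ 0.09215647,  0.02074455, -0.99552843]]), 't': array([0.02135818, 0.5077085 , 1.40080045])}
{'K': array([[411.88420268,   0.        , 321.14926357],
       [  0.        , 411.88420268, 236.33422079],
       [  0.        ,   0.        ,   1.        ]]), 'T_tool_cam': array([[-1.20430462e-03, -9.56181140e-01, -2.92773253e-01,
         7.47275406e-02],
       [ 9.99997415e-01, -5.86882259e-04, -2.19670257e-03,
        -2.03936363e-05],
       [ 1.92862214e-03, -2.92775141e-01,  9.56179375e-01,
        -1.78184527e-01],
       [ 0.00000000e+00,  0.00000000e+00,  0.00000000e+00,
         1.00000000e+00]])}
```

View pics/scene0.png

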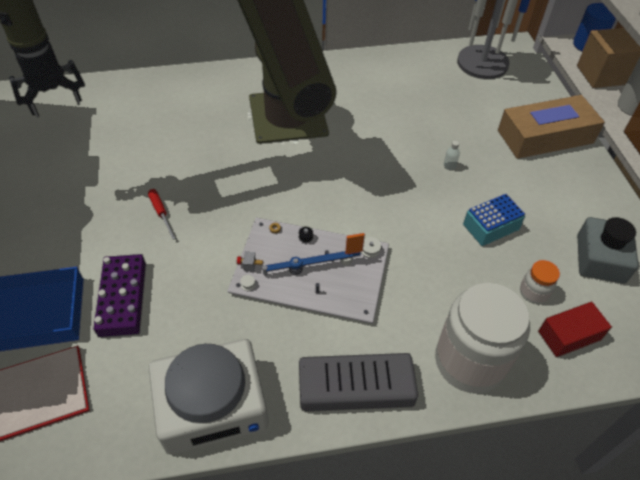

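View pics/top0.png

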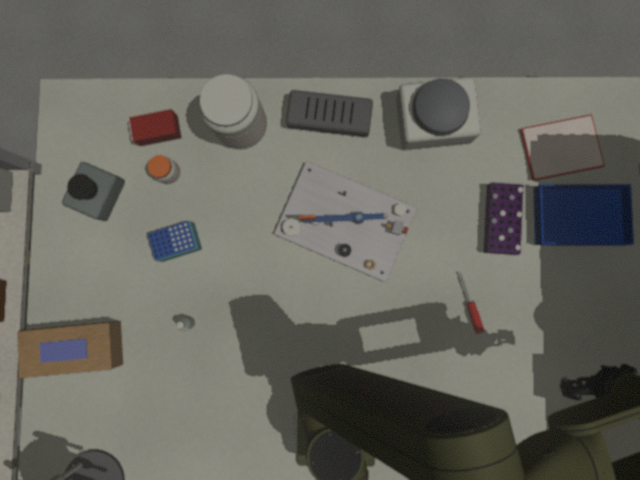

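Run:
```python
import cv2
a=cv2.imread("pics/top0.png")[150:295,260:430];cv2.imwrite("pics/topc.png",cv2.resize(a,None,fx=4,fy=4,interpolation=cv2.INTER_CUBIC))
a=cv2.imread("pics/scene0.png")[205:335,220:400];cv2.imwrite("pics/scc.png",cv2.resize(a,None,fx=4,fy=4,interpolation=cv2.INTER_CUBIC))
```

```text
(no output)
```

View pics/topc.png

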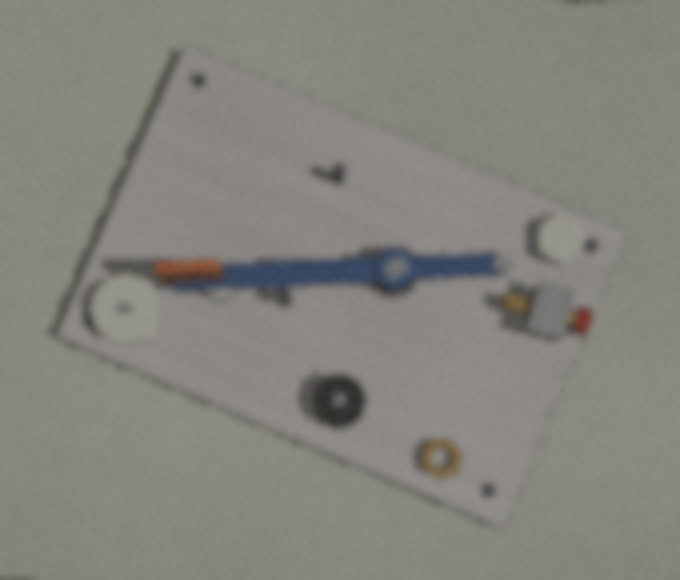

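View pics/scc.png

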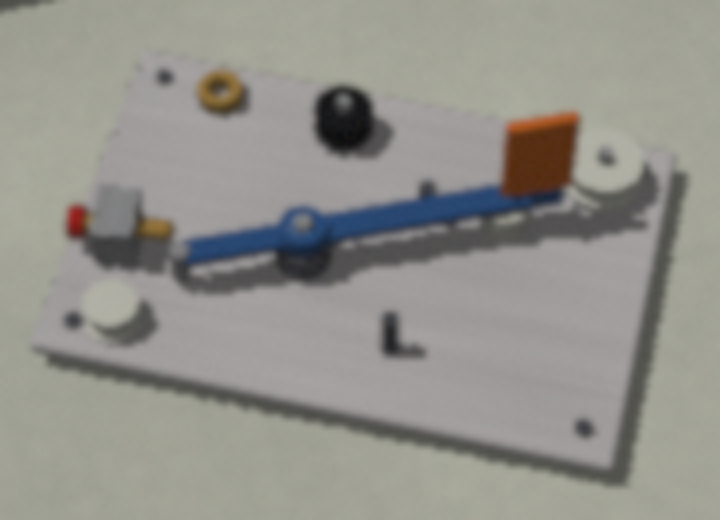

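The top view (crop ×4) shows the tray corners at about (178,50), (622,235), (503,525) and (52,332). The pivot is at (398,267), the orange tab top spans (155–222, 268), the tooth is at (500,265), and the plunger runs from (515,302) to the red knob at (582,320).

```bash
cat > h.py <<'E'
from plant import *
import numpy as np,cv2
def ray(n,px,z):
    c=get_calibration(n);R,t,K=c["R"],c["t"],c["K"]
    d=R.T@np.linalg.solve(K,[px[0],px[1],1]);o=-R.T@t
    return (o+d*(z-o[2])/d[2])
def tc(p,z): return ray("top",(p[0]/4+260-.375,p[1]/4+150-.375),z)
def sc(p,z): return ray("scene",(p[0]/4+220-.375,p[1]/4+205-.375),z)
E
python3 - <<'E'
from h import *
np.set_printoptions(precision=4,suppress=True)
cs=[tc(p,.022)[:2] for p in((178,50),(622,235),(503,525),(52,332))] # (+x+y),(+x-y),(-x-y),(-x+y)
print(cs)
c=np.mean(cs,0);v=(cs[0]-cs[1])+(cs[3]-cs[2]);yaw=np.arctan2(-v[0],v[1])
u=(cs[0]-cs[3])+(cs[1]-cs[2]);print(c,yaw,np.arctan2(u[1],u[0]),np.linalg.norm(v)/2,np.linalg.norm(u)/2)
yaw=(yaw+np.arctan2(u[1],u[0]))/2
R=np.array([[np.cos(yaw),-np.sin(yaw)],[np.sin(yaw),np.cos(yaw)]])
pv=c+R@[.02,-.03]; print("pivot pred",pv,"top",tc((398,267),.056),"scene",sc((303,222),.058))
def L(X): return R.T@(X[:2]-c)
im=cv2.imread("pics/top0.png");hsv=cv2.cvtColor(im,cv2.COLOR_BGR2HSV)
m=cv2.inRange(hsv,(3,150,90),(16,255,255));m[:,:285]=0;m[:,325:]=0;m[:200]=0;m[235:]=0
ys,xs=np.nonzero(m);print(len(xs),xs.min(),xs.max(),ys.min(),ys.max())
for p in((155,268),(222,268),(190,268)):
    print("tab",tc(p,.118),L(tc(p,.118)))
print("tooth",tc((500,265),.05),"knob",tc((582,320),.042),"brass",tc((515,302),.045),"block",tc((550,312),.055))
for n,p,z in(("tooth",(500,265),.05),("knob",(582,320),.042),("brass",(515,302),.045)):
    d=tc(p,z)[:2]-pv; print(n,np.linalg.norm(d),"w",np.arctan2(d[0],-d[1])-yaw)
print("scene tab top",sc((505,122),.118),sc((578,115),.118), "knob",sc((77,220),.042),"tooth",sc((180,250),.05))
for p in((505,122),(578,115)):print(L(sc(p,.118)))
E
```

```text
[array([0.7059, 0.0881]), array([ 0.578, -0.214]), array([ 0.3819, -0.1322]), array([0.5114, 0.1723])]
[ 0.5443 -0.0215] -0.40125572147163496 -0.4018085765853411 0.3295297118194685 0.2121606168914569
pivot pred [ 0.551  -0.0569] top [ 0.5517 -0.061   0.056 ] scene [ 0.5472 -0.0605  0.058 ]
9 301 312 216 217
tab [0.5431 0.0952 0.118 ] [-0.0467  0.107 ]
tab [0.5431 0.0528 0.118 ] [-0.0301  0.0679]
tab [0.5431 0.073  0.118 ] [-0.038   0.0865]
tooth [ 0.5538 -0.129   0.05  ] knob [ 0.518  -0.1839  0.042 ] brass [ 0.5297 -0.1392  0.045 ] block [ 0.522  -0.1612  0.055 ]
tooth 0.07210639062706184 w 0.44121682876625035
knob 0.13121142353828422 w 0.14746279390992612
brass 0.08499688601330062 w 0.1482365853234699
scene tab top [0.5409 0.0527 0.118 ] [0.5425 0.0931 0.118 ] knob [ 0.5141 -0.1852  0.042 ] tooth [ 0.5495 -0.1303  0.05  ]
[-0.0321  0.0669]
[-0.0465  0.1048]
```

Call:
drive_tool(motion=[[[0,0,0,0,0,0.0867],[0,0,0,0,0,0.0867],[0,0,0,0,0,0.0867],[0.0257,-0.0234,0,0,0,0],[0.0257,-0.0234,0,0,0,0]]], jaw=0, grip_force=30)

```text
time_s: 0.52
tcp_pos: [0.2232, -0.499, 0.1952]
eef_rot: [1.0, 0.022, -0.0, -0.0]
wrist_force: [0.8, 0.1, 0.4]
grip_width: 0.296
```

Call:
drive_tool(motion=[[[0.0257,-0.0234,0,0,0,0],[0.0257,-0.0234,0,0,0,0],[0.0257,-0.0234,0,0,0,0],[0.0257,-0.0234,0,0,0,0],[0.0257,-0.0234,0,0,0,0]]])

```text
time_s: 0.93
tcp_pos: [0.3471, -0.3738, 0.1956]
eef_rot: [1.0, 0.024, -0.0, -0.0]
wrist_force: [0.4, -0.4, 0.2]
grip_width: 0.0
```

Call:
drive_tool(motion=[[[0.0257,-0.0234,0,0,0,0],[0.0257,-0.0234,0,0,0,0],[0.0257,-0.0234,0,0,0,0],[0,0,0,0,0,0],[0,0,0,0,0,0]]])

```text
time_s: 1.35
tcp_pos: [0.4209, -0.3, 0.1955]
eef_rot: [1.0, 0.026, -0.0, -0.0]
wrist_force: [0.1, -0.2, 0.2]
grip_width: 0.002
```

Call:
drive_tool(motion=[[[0.0086,-0.0336,0,0,0,0],[0.0086,-0.0336,0,0,0,0],[0.0086,-0.0336,0,0,0,0],[0.0086,-0.0336,0,0,0,0],[0.0086,-0.0336,0,0,0,0]]])

```text
time_s: 1.77
tcp_pos: [0.454, -0.1316, 0.1957]
eef_rot: [1.0, 0.023, -0.0, 0.0]
wrist_force: [0.0, -0.1, -0.3]
grip_width: -0.003
```

Call:
drive_tool(motion=[[[0.0086,-0.0336,0,0,0,0],[0.0086,-0.0336,0,0,0,0],[0.0086,-0.0336,0,0,0,0],[0.0086,-0.0336,0,0,0,0],[0.0086,-0.0336,0,0,0,0]]])

```text
time_s: 2.18
tcp_pos: [0.4893, 0.0383, 0.1958]
eef_rot: [1.0, 0.023, -0.0, 0.0]
wrist_force: [0.6, -0.7, 0.3]
grip_width: -0.001
```

Call:
drive_tool(motion=[[[0.0086,-0.0336,0,0,0,0],[0,0,0,0,0,0],[0,0,0,0,0,0]]])

```text
time_s: 2.43
tcp_pos: [0.4965, 0.0725, 0.1956]
eef_rot: [1.0, 0.026, -0.0, 0.0]
wrist_force: [0.1, -1.1, -1.2]
grip_width: -0.002
```

Run:
```python
from h import *
s=read_state();print(s["tcp_pos"],s["eef_rot"],s["qpos"])
cv2.imwrite("pics/w1.png",grab_frame("wrist")[:,:,::-1])
```

```text
[0.49654392 0.07247872 0.19555738] [ 9.99674134e-01  2.55226914e-02 -3.22654894e-04  3.38617007e-04] [ 6.12786163e-02  2.05386726e-01  1.65320131e+00 -6.81638677e-04
  1.28367379e+00  1.58121727e+00]
```

View pics/w1.png

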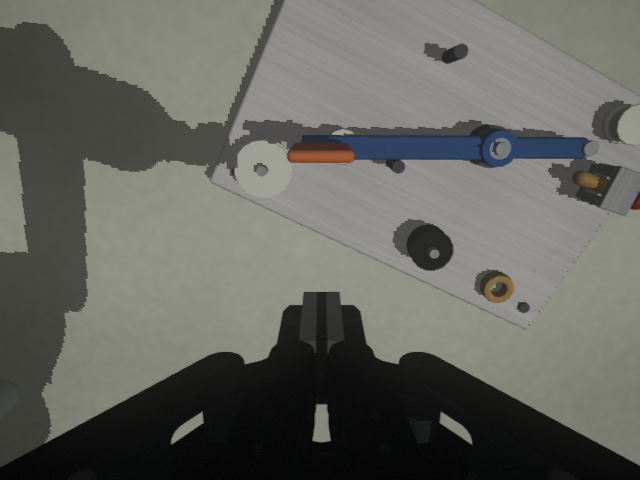

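The wrist view shows the tab top at columns 288–355, row 155, centred on the fingers (column 321). The pivot cap is at (502,149), the tooth at (592,148) and the plunger tip at about (580,180). I'll refine the geometry from this view.

```bash
cat >> h.py <<'E'
from scipy.spatial.transform import Rotation as Ro
def wr(p,z,tp,q):
    c=get_calibration("wrist");T=c["T_tool_cam"];R=Ro.from_quat(q).as_matrix()
    d=R@T[:3,:3]@np.linalg.solve(c["K"],[p[0],p[1],1]);o=R@T[:3,3]+tp
    return o+d*(z-o[2])/d[2]
E
python3 - <<'E'
from h import *
np.set_printoptions(precision=4,suppress=True)
tp=[0.49654392,0.07247872,0.19555738];q=[9.99674134e-01,2.55226914e-02,-3.22654894e-04,3.38617007e-04]
for n,p,z in(("pivot",(502,149),.056),("tabL",(288,155),.118),("tabR",(355,155),.118),("tabface",(321,162),.118),("tooth",(592,148),.048),("blockc",(622,190),.05),("plung tip",(577,179),.045)):
    print(n,wr(p,z,tp,q))
a=cv2.imread("pics/w1.png")[90:240,480:640];cv2.imwrite("pics/w1c.png",cv2.resize(a,None,fx=4,fy=4,interpolation=cv2.INTER_CUBIC))
E
```

```text
pivot [ 0.5497 -0.0614  0.056 ]
tabL [0.5438 0.0957 0.118 ]
tabR [0.5458 0.0547 0.118 ]
tabface [0.5405 0.0753 0.118 ]
tooth [ 0.5534 -0.1344  0.048 ]
blockc [ 0.5223 -0.1648  0.05  ]
plung tip [ 0.5285 -0.1303  0.045 ]
```

View pics/w1c.png

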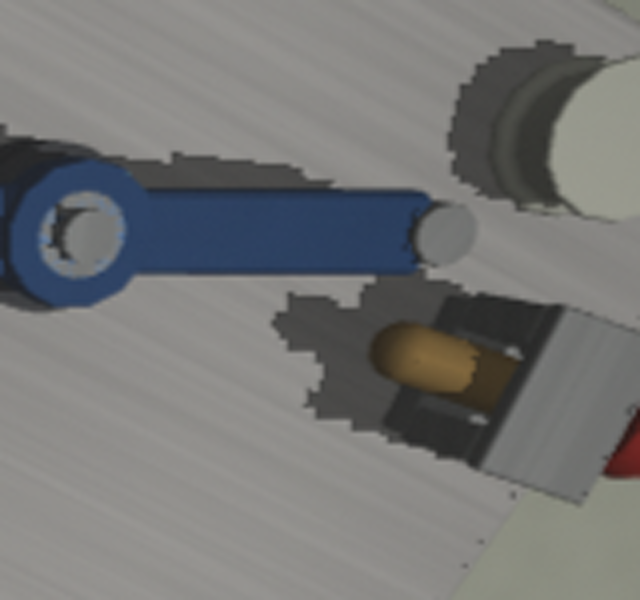

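Call:
drive_tool(motion=[[[0,0,0.029,0,0,0],[0,0,0.029,0,0,0],[0,0,0.029,0,0,0],[0,0,0.029,0,0,0],[0,0,0,0,0,0]]])

```text
time_s: 2.9
tcp_pos: [0.4914, 0.0696, 0.0753]
eef_rot: [1.0, 0.023, -0.005, 0.001]
wrist_force: [-1.0, -0.1, 0.5]
grip_width: 0.003
```

Call:
drive_tool(motion=[[[0.008,0,0,0,0,0],[0.008,0,0,0,0,0],[0.005,0,0,0,0,0],[0,0,0,0,0,0],[0,0,0,0,0,0]]])

```text
time_s: 3.32
tcp_pos: [0.5195, 0.0731, 0.0814]
eef_rot: [1.0, 0.024, 0.002, -0.0]
wrist_force: [-1.7, -0.8, -0.2]
grip_width: -0.003
```

Run:
```python
from h import *
s=read_state();print(s["tcp_pos"],s["eef_rot"],s["wrist_force"])
cv2.imwrite("pics/w2.png",grab_frame("wrist")[:,:,::-1])
```

```text
[0.51945714 0.07313059 0.081412  ] [ 9.99704478e-01  2.42527663e-02  1.66129291e-03 -3.10482078e-05] [-1.68786943 -0.81666859 -0.1946125 ]
```

View pics/w2.png

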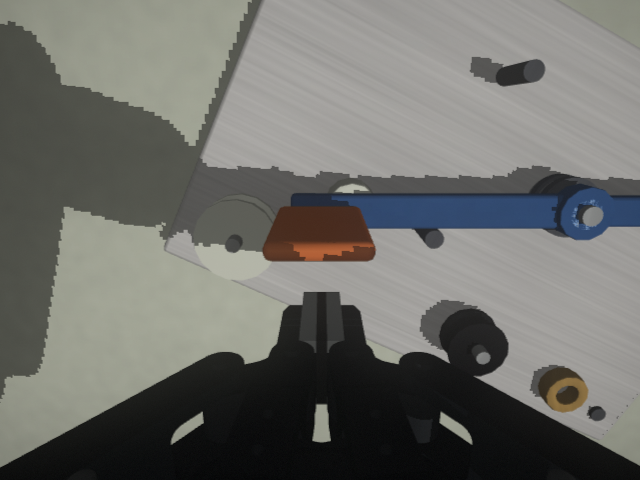

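Call:
drive_tool(motion=[[[0.002,0,0,0,0,0],[0.002,0,0,0,0,0],[0.002,0,0,0,0,0],[0,0,0,0,0,0],[0,0,0,0,0,0]]])

```text
time_s: 3.78
tcp_pos: [0.5235, 0.0736, 0.0799]
eef_rot: [1.0, 0.024, -0.0, 0.0]
wrist_force: [0.3, -0.7, 0.5]
grip_width: 0.006
```

Call:
drive_tool(motion=[[[0.001,0,0,0,0,0],[0.001,0,0,0,0,0],[0.001,0,0,0,0,0],[0,0,0,0,0,0]]])

```text
time_s: 4.12
tcp_pos: [0.5268, 0.0737, 0.0799]
eef_rot: [1.0, 0.024, 0.0, -0.0]
wrist_force: [-0.2, -0.5, -0.2]
grip_width: 0.002
```

Call:
drive_tool(motion=[[[0.001,0,0,0,0,0],[0.001,0,0,0,0,0],[0.001,0,0,0,0,0],[0,0,0,0,0,0]]])

```text
time_s: 4.45
tcp_pos: [0.5294, 0.0738, 0.0798]
eef_rot: [1.0, 0.024, -0.0, -0.0]
wrist_force: [-0.9, -0.3, 0.1]
grip_width: 0.001
```

Call:
drive_tool(motion=[[[0.0016,-0.0002,0,0,0,0.012],[0.0016,-0.0002,0,0,0,0.012],[0.0016,-0.0002,0,0,0,0.012],[0.0016,-0.0002,0,0,0,0.012],[0,0,0,0,0,0]]])

```text
time_s: 4.87
tcp_pos: [0.5355, 0.0747, 0.0797]
eef_rot: [1.0, -0.0, -0.001, 0.0]
wrist_force: [-4.2, -0.6, 2.4]
grip_width: -0.002
```

Call:
drive_tool(motion=[[[0.0016,-0.0002,0,0,0,0.012],[0.0016,-0.0002,0,0,0,0.012],[0.0016,-0.0002,0,0,0,0.012],[0.0016,-0.0002,0,0,0,0.012],[0,0,0,0,0,0]]])

```text
time_s: 5.28
tcp_pos: [0.5425, 0.0754, 0.0798]
eef_rot: [1.0, -0.024, -0.0, 0.0]
wrist_force: [-4.2, -1.6, 1.8]
grip_width: 0.003
```

Call:
drive_tool(motion=[[[0.0026,-0.0003,0,0,0,0.02],[0.0026,-0.0003,0,0,0,0.02],[0.0026,-0.0003,0,0,0,0.02],[0.0026,-0.0003,0,0,0,0.02]]])

```text
time_s: 5.62
tcp_pos: [0.5524, 0.0757, 0.0797]
eef_rot: [0.998, -0.064, -0.0, 0.0]
wrist_force: [-4.7, -2.1, 1.0]
grip_width: -0.0
```

Call:
drive_tool(motion=[[[0.002,-0.0002,0,0,0,0.015],[0.002,-0.0002,0,0,0,0.015],[0.002,-0.0002,0,0,0,0.015],[0.002,-0.0002,0,0,0,0.015]]])

```text
time_s: 5.95
tcp_pos: [0.559, 0.0755, 0.0796]
eef_rot: [0.996, -0.094, -0.002, 0.0]
wrist_force: [-9.5, -0.4, 5.3]
grip_width: 0.001
```

Call:
drive_tool(motion=[[[0.002,-0.0002,0,0,0,0.015],[0.002,-0.0002,0,0,0,0.015],[0.002,-0.0002,0,0,0,0.015],[0.002,-0.0002,0,0,0,0.015]]])

```text
time_s: 6.28
tcp_pos: [0.5658, 0.0751, 0.0796]
eef_rot: [0.992, -0.124, -0.003, -0.0]
wrist_force: [-9.1, -0.5, 5.4]
grip_width: -0.003
```

Call:
drive_tool(motion=[[[0.002,-0.0002,0,0,0,0.015],[0.002,-0.0002,0,0,0,0.015],[0.002,-0.0002,0,0,0,0.015],[0.002,-0.0002,0,0,0,0.015]]])

```text
time_s: 6.62
tcp_pos: [0.5749, 0.0737, 0.0797]
eef_rot: [0.988, -0.154, -0.002, -0.0]
wrist_force: [-7.3, -0.3, 2.6]
grip_width: -0.001
```

Call:
drive_tool(motion=[[[0.002,-0.0002,0,0,0,0.015],[0.002,-0.0002,0,0,0,0.015],[0.002,-0.0002,0,0,0,0.015],[0.002,-0.0002,0,0,0,0.015]]])

```text
time_s: 6.95
tcp_pos: [0.5834, 0.0718, 0.0797]
eef_rot: [0.983, -0.183, -0.001, -0.0]
wrist_force: [-6.3, -0.1, 3.6]
grip_width: 0.002
```

Call:
drive_tool(motion=[[[0.002,-0.0002,0,0,0,0.015],[0.002,-0.0002,0,0,0,0.015],[0.002,-0.0002,0,0,0,0.015],[0.002,-0.0002,0,0,0,0.015]]])

```text
time_s: 7.28
tcp_pos: [0.5911, 0.0696, 0.0797]
eef_rot: [0.977, -0.213, -0.001, -0.0]
wrist_force: [-6.5, -0.5, 2.8]
grip_width: 0.001
```

Call:
drive_tool(motion=[[[0.002,-0.0002,0,0,0,0.015],[0.002,-0.0002,0,0,0,0.015],[0.002,-0.0002,0,0,0,0.015],[0.002,-0.0002,0,0,0,0.015]]])

```text
time_s: 7.62
tcp_pos: [0.5985, 0.067, 0.0797]
eef_rot: [0.97, -0.242, -0.001, -0.0]
wrist_force: [-7.0, 1.2, 3.3]
grip_width: 0.001
```

Call:
drive_tool(motion=[[[0.002,-0.0002,0,0,0,0.015],[0.002,-0.0002,0,0,0,0.015],[0.002,-0.0002,0,0,0,0.015],[0.002,-0.0002,0,0,0,0.015]]])

```text
time_s: 7.95
tcp_pos: [0.6059, 0.064, 0.0797]
eef_rot: [0.963, -0.271, -0.001, -0.0]
wrist_force: [-6.6, 2.2, 3.0]
grip_width: 0.001
```

Run:
```python
from h import *
s=read_state();print(s["tcp_pos"],s["eef_rot"],s["wrist_force"],s["qpos"])
cv2.imwrite("pics/w3.png",grab_frame("wrist")[:,:,::-1])
a=grab_frame("top")[150:295,260:430,::-1];cv2.imwrite("pics/t3.png",cv2.resize(a,None,fx=4,fy=4,interpolation=cv2.INTER_CUBIC))
```

```text
[0.60586967 0.06403839 0.07971298] [ 9.62618579e-01 -2.70856654e-01 -1.42125860e-03 -3.51576285e-04] [-6.63148736  2.2097851   3.01231262] [3.49571915e-02 4.58821586e-01 1.58040068e+00 1.71800934e-03
 1.10486468e+00 2.15354606e+00]
```

View pics/w3.png

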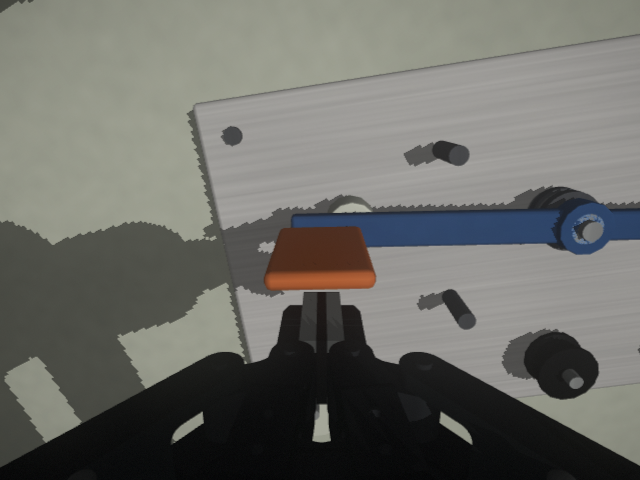

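View pics/t3.png

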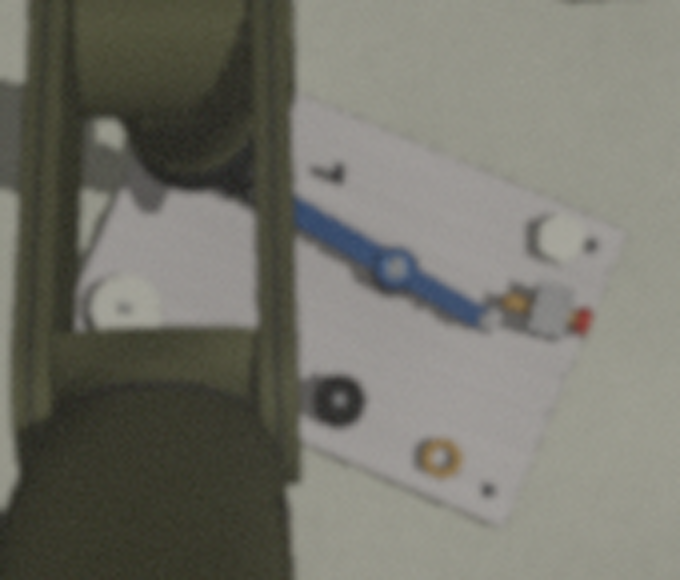

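The pictures show the tooth (490,318 in the top crop) well past the brass plunger (515,300), and the bar clear of the stop pin. The fingers lie on the tab with about 7 N. I'll push slightly further to centre it in the allowed window and let it settle.

Call:
drive_tool(motion=[[[0.002,-0.0002,0,0,0,0.015],[0.002,-0.0002,0,0,0,0.015],[0.0013,-0.0001,0,0,0,0.01],[0,0,0,0,0,0],[0,0,0,0,0,0]]])

```text
time_s: 8.47
tcp_pos: [0.6107, 0.0618, 0.0797]
eef_rot: [0.957, -0.29, -0.001, -0.0]
wrist_force: [-6.4, 1.8, 2.6]
grip_width: -0.003
```

Call:
drive_tool(motion=[[[0,0,0,0,0,0],[0,0,0,0,0,0],[0,0,0,0,0,0],[0,0,0,0,0,0],[0,0,0,0,0,0]]])

```text
time_s: 8.88
tcp_pos: [0.6106, 0.0618, 0.0797]
eef_rot: [0.957, -0.29, -0.001, -0.0]
wrist_force: [-6.1, 2.0, 3.5]
grip_width: 0.001
```

Run:
```python
from h import *
s=read_state();print(s["tcp_pos"],s["wrist_force"],abs(s["joint_vel"]).max())
a=grab_frame("top")[150:295,260:430,::-1];cv2.imwrite("pics/t4.png",cv2.resize(a,None,fx=4,fy=4,interpolation=cv2.INTER_CUBIC))
a=grab_frame("scene")[205:335,220:400,::-1];cv2.imwrite("pics/s4.png",cv2.resize(a,None,fx=4,fy=4,interpolation=cv2.INTER_CUBIC))
```

```text
[0.6105591  0.06181817 0.07969411] [-6.110418    1.95704436  3.45045386] 0.001309421818702845
```

View pics/t4.png

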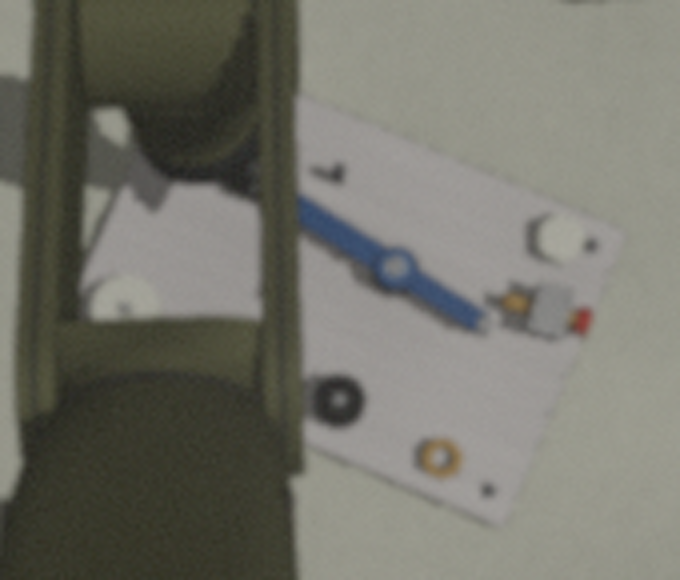

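View pics/s4.png

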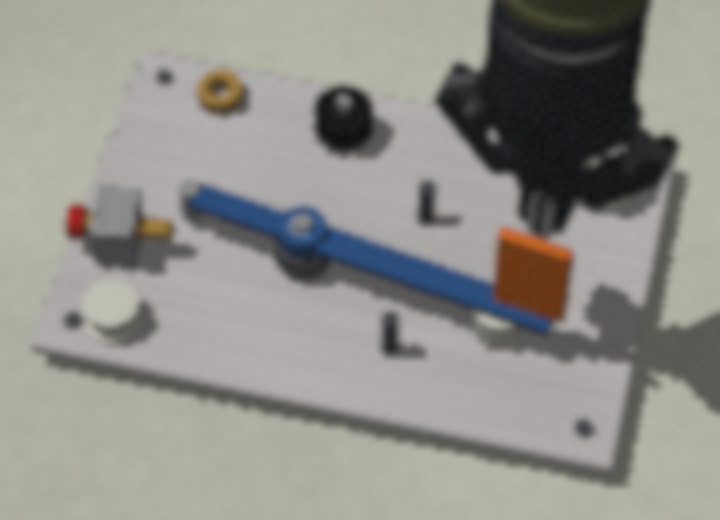

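Both views show the tooth clear past the plunger. The knob sits at its starting position, so the plunger is home. The bar is short of the stop pin and the fingers rest on the tab at about 7 N.

```bash
python3 -c "
from plant import *
print(finish_job())"
```

```text
the job is handed in; nothing more can be done
None
```

I pushed the tensioner's orange tab along an arc about its pivot with the shut fingers, past the plunger's click, and handed the job in still holding it there.

**Position:** the arm is at about 0.64 rad, worked out from the tool's yaw. The click crest was measured at about 0.30 rad, so the tooth is roughly 0.3 rad past the plunger. The end stop is at 0.90 rad.

**Force:** the wrist read about 4 N at first contact and 11 N at most on the click. It settled at about 7 N while holding, with the robot at rest.

**Pictures:** the last views show the tooth clear of the plunger, the red knob back where it started, and the bar short of its stop pin. The collar and spare pulley on the tray have not moved. I did not check the other loose items again, but the arm stayed clear of them on the way.

**One disagreement:** a rough reading of the plunger's angle from the wrist camera put the crest nearer 0.35 rad. The rise and fall in force fitted 0.30, and the final position is well clear with either figure.

The job took about 9 s of the 38 s allowed. No verdict was reported.

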